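Unlatch the spring-lidded bead chest and hold its lid just short of its balance point

ROBOT

A 6-joint arm with a two-finger parallel gripper is mounted at the origin on the work surface. World frame = base frame: x ahead of the robot, y to its left, z up, the work surface at z = 0. Lengths are in mm, angles in degrees, forces in N, time in s.
With the tool pointing down it reaches from about 300 to 850 mm from the base axis. Payload 4.2 kg.
Tool frame: the origin (TCP) lies midway between the tips of the shut fingers; the grasp point (between the pads) lies 19 mm behind it; z points along the fingers, y is the line along which they close (so a half turn about z gives the same grasp; the last joint's range is limited). The gripper opens to 91 mm and grips with 3 to 60 N. Pads are 32 mm wide; open, the fingers measure 118 mm over their backs; the gripper's body (76 mm by 178 mm) begins 60 mm behind the grasp point.
Start: joints at [-66.062, 18.312, 89.639, -0, 72.044, -1.146], TCP at [243.775, -520.785, 213.976] pointing down, gripper open.
Joint ranges: [-177.97, 177.97], [-48.28, 115.42], [12.27, 149.76], [-77.06, 257.06], [2.81, 150.46], [-146.56, 146.56]. Speed limits (degrees/s): [147.25, 147.25, 180, 180, 180, 180].

INTERFACE

Orientations are given as [roll, pitch, yaw] about the fixed x, y, z axes, in that order (R = Rz(yaw) Ry(pitch) Rx(roll)).
In Python, from workcell import env gives the robot as it stands.
- The arm moves only by the shell command python3 -m jog 'ROWS' [FORCE]. ROWS is a JSON object of lists of equal length, an entry for each row: "jaw": the finger opening in mm, from 0 to 91.2; "slide": the shift along the tool's x, y, z in units of 30 mm (1.0 is 30 mm), a list of three; "spin": the turn about the tool's z in units of 8 degrees (1.0 is 8 degrees). In form: {"jaw": [jaw, ...], "slide": [[dx, dy, dz], ...], "spin": [spin, ...]}. A call has 1 to 10 rows; each row shifts and turns the commanded pose from where the row before left it, along the tool's axes as they then stand; what a row does not reach is not made up. A row lasts 1/10 s, in which the tool goes at most 50 mm and 8.59 degrees, less where a joint would pass 70% of its speed; a pose out of reach is approached as far as the arm can. A call is refused whole if a number of a shift passes 1 or a number of a turn 1, either way. A call with a gripper value outside its range is refused whole. The fingers move at their own pace and stop on an object; FORCE is the grip in N (left out, the last holds). Time passes only in rows, so rows that do not move let the fingers close. It gives the time, the measured TCP pose, the force, the opening and the grip force at its end, in the units of the state.
- env.state(): the state, without advancing time (a new reading comes with each control period).
- env.grab_frame(name): name is "side" or "top"; returns the picture (400x640x3 uint8, red, green, blue); there is no depth.
- env.camera_model(name): a dict with "fx", "fy", "cx", "cy" (pixels), "D" ([k1, k2, p1, p2, k3] as OpenCV has them; the pictures are not rectified), "camera_from_world" (4x4, takes a point from world to camera coordinates). Camera axes: x right, y up, looking along -z (the intrinsics and any distortion apply to the point x, -y, -z); pixel columns grow to the right and rows downward; lengths in mm; the calibration is good to about 2 mm. A picture is of the moment at which its call begins. camera_model takes no time and is no camera call.
- env.job_done(): hands the job in; it is judged then, once.
The state is a dict: "time_s": time; "qpos": joint angles; "qvel": joint speeds; "effort": joint torques, N m; "ee_pos": TCP position; "ee_rot": TCP orientation; "force": force on the tool from outside, world axes, zero at the start; "torque": the same for the moment, N m; "gripper_width": finger opening in mm; "gripper_force": force on a finger pad.
Only numpy, scipy, OpenCV 4.12 (cv2) and the standard library are available. Lean on these libraries where they do the work, as an engineer would, in place of code of your own. Each camera call takes 0.05 s, during which the arm holds its last target. There are 200 camera calls.

TASK

Turn the latch on the front ledge of the bead chest so that its nose points straight at the raised rib beside it. Then lift the lid by its handle a little way past its balance point (about 60 degrees open, where the springs take over) without letting it fly on open, ease it back and finish holding it still in the fingers some 10 to 15 degrees short of that point, so that a colleague can reach in and the lid would drop shut once released. Leave the latch pointing at the rib, and do not disturb the jar, the cup and the spool.

Things in the scene. Friction and masses are not known exactly. Their poses are not given: they have to be found in the camera images.
- chest: Wooden chest, 200 (x) x 280 (y) x 100 mm high, fixed; origin at the centre of its underside. x points from its front (handle and latch side, nearest the robot) to its back, y to the left seen from the robot, z up. A ledge, top 112 mm high, juts 50 mm out of the front's right corner (y -45 to -160 mm) and carries the latch. The open lid shows beads inside.
- lid_hinge (a point): Point on the hinge axis of the lid, 95 mm behind the chest's origin, 106 mm above the bench, in the plane of the middle of the handle (60 mm to the chest's left). The axis runs along the chest's y.
- handle_mid (a point): Middle of the lid's handle bar: round steel, 12 mm thick, 100 mm long, parallel to the hinge, 250 mm from the hinge axis; with the lid shut it is 106 mm high, 50 mm in front of the lid's edge. Two arms at its ends join it to the lid (open U in the plane of the lid), so a finger fits between bar and lid. It may turn within a grip from above.
- lid (a joint): Opening of the lid (rad): 0 shut and level, grows as the handle rises and swings back, stop at 1.75. Grey board, 200 x 280 x 12 mm, 0.9 kg, springs on its hinge help it open. It balances at about 1.05 (1.00 to 1.10, weight varies): below it falls shut, above the springs push it on to the stop. Under 3 N at the handle moves it. The latch's nose blocks it while over the lid.
- latch (a joint): Angle of the latch (rad): at 0 its nose points along the chest's +x (over the lid); grows clockwise seen from above; at 1.571 the nose points along the chest's -y (to the right), straight at the rib. Stops at 0 and 2.0; light friction (0.04 N m) keeps it where it is left. Starts between 0.15 and 0.5.
- latch_grip (a point): Point on the latch's vertical axis, 143.5 mm above the bench, where to grip. The grip is an upright black fin, 44 mm long along the nose, 12 mm thick, from 119.5 to 153.5 mm above the bench; under it a steel disc (36 mm wide, 6 mm thick) with the nose, a flat bar 14 mm wide reaching 55 mm from the axis to one side.
- mark (a point): Top of the small raised rib (18 mm long, 8 mm high) at the right end of the ledge, 80 mm from the latch's axis along the chest's -y: the mark that the nose must face.
- glue_jar: White plastic jar, 72 mm wide, 100 mm high, standing loose left of the chest; origin at the centre of its underside. Leave it alone.
- bead_cup: Steel cup, 76 mm wide, 70 mm high, standing loose further left; origin at the centre of its underside. Leave it alone.
- spool: Cardboard spool, 60 mm wide, 62 mm high, standing loose right of the chest; origin at the centre of its underside. Leave it alone.

How it is judged (in metres and radians):
On the way, in this order (a step that is already met when the one before it is completed fails the run):
1. the latch's nose faces the rib while the lid is still shut (value of joint latch between 1.43 and 1.71 rad and value of joint lid below 0.08 rad), for 0.2 s.
2. the lid is raised past its balance point, latch still at the rib (value of joint latch between 1.43 and 1.71 rad and value of joint lid above 1.12 rad), for 0.1 s.
At the end, for the whole second after the job is handed in: The lid stands still, held by the fingers (contact over 0.2 N), at 0.72 to 0.985 rad, below its balance point of about 1.05, and the latch still points at the rib within 0.14 rad (value of joint latch between 1.43 and 1.71 rad and value of joint lid between 0.72 and 0.985 rad and velocity of joint lid between -0.05 and 0.05 rad/s and contact force between the fingers and lid above 0.2 N); the arm keeps its last pose, push and grip.
It fails at once if the lid flies open (past 1.5 rad) (value of joint lid above 1.5 rad).
It fails at once if a bystander is moved by more than 30 mm or tipped (distance of any of glue_jar, bead_cup, spool from where it was at the start of the episode above 0.03 m or angle between any of glue_jar, bead_cup, spool's own z axis and vertical above 0.3 rad).
It also fails if it takes over 58 s, if anything falls off the work surface, if the arm or the gripper's body presses on something with over 40 N, if the wrist force passes 120 N, or if a joint passes its speed limit or range.

## Working session

There is one attempt and no reset: what is moved stays moved. The work goes in short steps, Python scripts to look and compute and a shell command to move; the robot and the scene stay as the last step left them, time stands still between calls to the robot, and variables do not carry over. Pictures are saved under pics/ and viewed, at most 10 in all, crops included, and the job is handed in when it is done.

```bash
mkdir -p pics; ls
python3 - <<'E'
from workcell import env
import cv2,json
for n in("side","top"):
    im=env.grab_frame(n); cv2.imwrite(f"pics/{n}0.png",im[:,:,::-1])
    print(n,{k:(v.tolist() if hasattr(v,'tolist') else v) for k,v in env.camera_model(n).items()})
print(env.state())
E
```

```text
pics
side {'fx': 438.9637912753752, 'fy': 438.9637912753752, 'cx': 324.9169230760057, 'cy': 198.55079150974203, 'D': [0.009243698464870533, 0.0, 0.0, 0.0, 0.0], 'camera_from_world': [[-0.9624474523917902, -0.27112826118196914, -0.013578194762018898, 599.6364051025151], [0.2008290014595959, -0.7447704173405869, 0.6363841117022564, -123.62122708523513], [-0.18265435542930536, 0.6097593717547688, 0.7712528087468694, -1344.118217784672], [0.0, 0.0, 0.0, 1.0]]}
top {'fx': 364.72636397462463, 'fy': 364.72636397462463, 'cx': 318.6328372167955, 'cy': 195.4531517171575, 'D': [-0.061562508489149174, 0.0, 0.0, 0.0, 0.0], 'camera_from_world': [[-0.0013974027189107103, -0.9999738056673132, 0.007101777585319508, 104.17295410042921], [0.9839323377782374, -0.00010698899217410852, 0.17854171285054984, -598.400156650016], [-0.17853627625749846, 0.007237163296880815, 0.9839067138339491, -1085.4908984021456], [0.0, 0.0, 0.0, 1.0]]}
{'time_s': 0.1, 'qpos': array([-6.60643819e+01,  1.83480332e+01,  8.96983385e+01, -5.55584254e-04,
        7.20436427e+01, -1.14630947e+00]), 'qvel': array([ 0.07697295, -0.14048357, -0.21484606, -0.035239  , -0.10479891,
        0.05439105]), 'effort': array([ 4.24432155e-04, -4.13334274e+01, -2.32510078e+01,  7.29615055e-02,
        4.21747752e-02, -6.17740261e-05]), 'ee_pos': array([ 243.5657402 , -520.37841085,  213.21109928]), 'ee_rot': array([-1.79909993e+02, -1.27264027e-03,  2.50820983e+01]), 'force': array([ 0.07685622, -0.79172051, -0.55616132]), 'torque': array([ 0.04177774,  0.02562518, -0.01416909]), 'gripper_force': 0.0, 'gripper_width': 91.15420521412663}
```

View pics/top0.png

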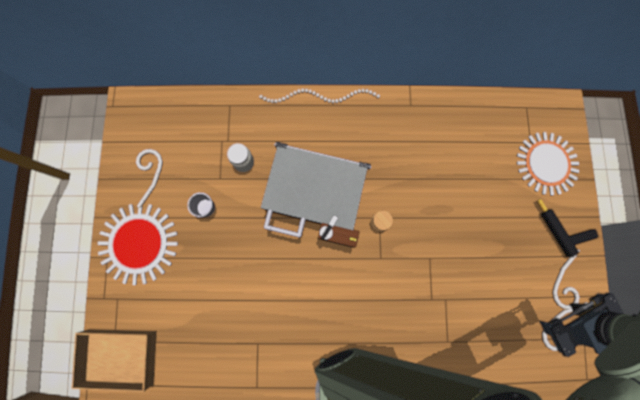

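View pics/side0.png

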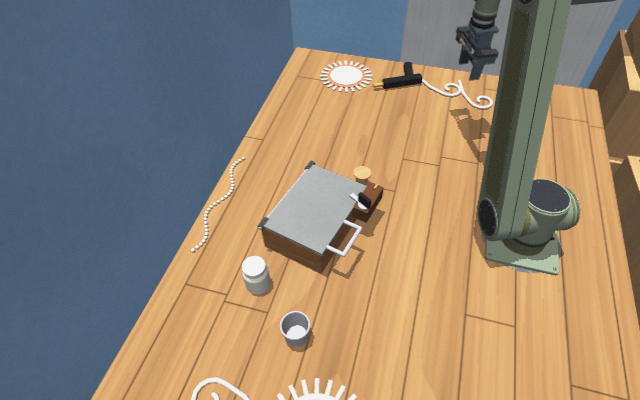

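The top picture shows the chest with its grey lid at about (316,187), the white handle at (285,228), the latch at (328,231), the rib at (353,239) and the spool at (382,221). The side view has the lid at (316,208), the handle at (347,238) and the latch at (362,200). I'll enlarge both and get the lid corners.

```bash
cat > h.py <<'E'
from workcell import env
import cv2,numpy as np
def ray(n,uv):
    c=env.camera_model(n);K=np.array([[c['fx'],0,c['cx']],[0,c['fy'],c['cy']],[0,0,1]])
    p=cv2.undistortPoints(np.array([[uv]],float),K,np.array(c['D']))[0,0]
    T=np.array(c['camera_from_world']);R=T[:3,:3];o=-R.T@T[:3,3]
    return o,R.T@np.array([p[0],-p[1],-1.])
def plane(n,uv,z):
    o,d=ray(n,uv);return o+d*(z-o[2])/d[2]
def proj(n,P):
    c=env.camera_model(n);K=np.array([[c['fx'],0,c['cx']],[0,c['fy'],c['cy']],[0,0,1]])
    T=np.array(c['camera_from_world']);q=T[:3,:3]@np.array(P,float)+T[:3,3]
    return cv2.projectPoints(np.array([[q[0],-q[1],-q[2]]]),np.zeros(3),np.zeros(3),K,np.array(c['D']))[0][0,0]
E
python3 - <<'E'
from h import *
t=cv2.imread('pics/top0.png');s=cv2.imread('pics/side0.png')
a=cv2.resize(t[135:255,250:400],None,fx=5,fy=5,interpolation=cv2.INTER_CUBIC)
b=cv2.resize(s[150:270,250:400],None,fx=5,fy=5,interpolation=cv2.INTER_CUBIC)
cv2.imwrite('pics/tc.png',a);cv2.imwrite('pics/sc.png',b)
for n,im,b in(('top',t,(135,255,255,375)),('side',s,(150,280,255,385))):
    h=cv2.cvtColor(im,cv2.COLOR_BGR2HSV)
    m=((h[:,:,1]<45)&(h[:,:,2]>70)&(h[:,:,2]<175)).astype('uint8')
    k=np.zeros_like(m);k[b[0]:b[1],b[2]:b[3]]=1;m*=k
    m=cv2.morphologyEx(m,cv2.MORPH_OPEN,np.ones((7,7)))
    c=max(cv2.findContours(m,0,2)[0],key=cv2.contourArea)
    q=cv2.approxPolyDP(cv2.convexHull(c),5,True)[:,0]
    print(n,cv2.contourArea(c),[(p.tolist(),plane(n,p,112).round(0).tolist()[:2]) for p in q], cv2.minAreaRect(c))
E
```

```text
top 5980.0 [([277, 144], [747.0, 231.0]), ([366, 164], [684.0, -39.0]), ([352, 228], [491.0, 7.0]), ([263, 208], [550.0, 268.0])] ((314.3419189453125, 186.49803161621094), (94.30854797363281, 68.19598388671875), 13.706961631774902)
side 42.0 [([267, 273], [674.0, 374.0]), ([260, 279], [685.0, 395.0])] ((263.5, 276.0), (6.0, 7.0), 90.0)
```

View pics/tc.png

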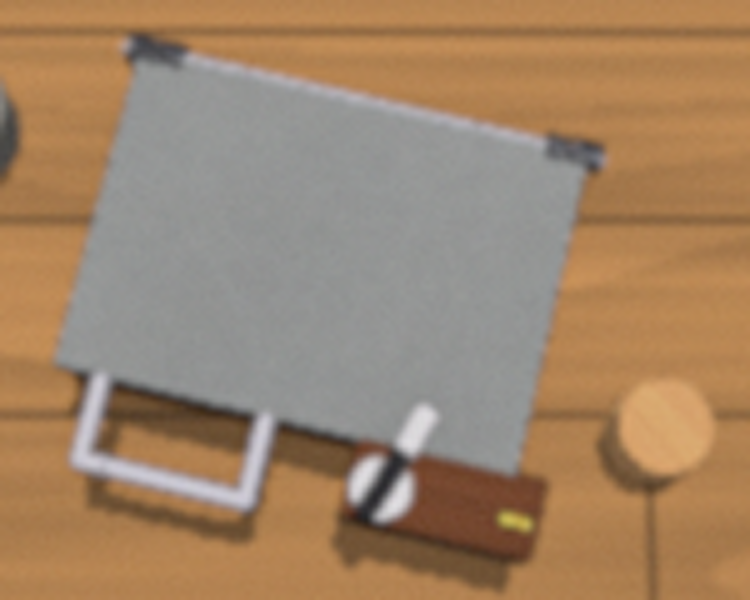

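View pics/sc.png

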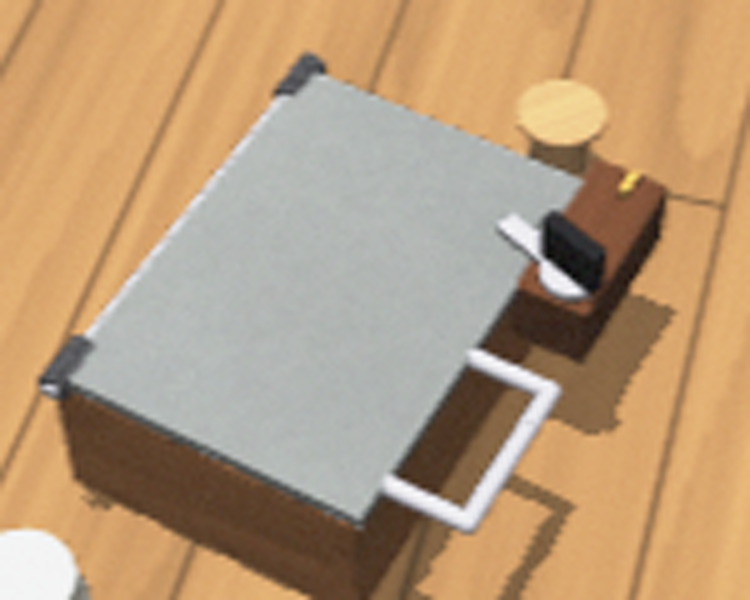

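The crops show the bar ends at top (266.4,227) and (299,235), the disc centre at (326.2,232.6), the nose tip at (335.4,217.6) and the rib at (353,239). The latch is turned only slightly off the lid direction.

Run:
```python
from h import *
P=lambda u,v,z:plane('top',(250+(u+.0)/5-.4,135+v/5-.4),z)
S=lambda u,v,z:plane('side',(250+u/5-.4,150+v/5-.4),z)
f=lambda p:p.round(1).tolist()
hl,hr=P(82,461,107),P(246,500,107); hl2,hr2=S(468,523,107),S(552,387,107)
print('handle',f(hl),f(hr),f((hl+hr)/2),'side',f((hl2+hr2)/2),np.linalg.norm(hl-hr),'yaw',np.degrees(np.arctan2((hl-hr)[1],(hl-hr)[0]))-90)
d=P(381,488,119.5);n=P(427,411,119.5);r=P(515,521,120);d2=S(568,275,119.5);r2=S(629,182,120);n2=S(510,224,119.5)
print('disc',f(d),f(d2),'nose',f(n),f(n2),'rib',f(r),f(r2))
for a,b in((n,d),(r,d),(n2,r2-r2+d2),(r2,d2)): print(np.linalg.norm(a-b),np.degrees(np.arctan2((a-b)[1],(a-b)[0])))
print('fin top',f(P(404,455,153.5)),f(P(367,518,153.5)),'side',f(S(549,214,153.5)),f(S(603,250,153.5)))
# lid corners mean + yaw
c=[plane('top',p,112) for p in ([277,144],[366,164],[352,228],[263,208])];print('lidc',f(sum(c)/4))
print('jar',f(P(-57,100,100)),'spool',f(P(665,428,62)))
```

```text
handle [495.4, 258.5, 107.0] [472.7, 162.2, 107.0] [484.1, 210.3, 107.0] side [484.2, 211.8, 107.0] 98.96373202016981 yaw -13.302598189953727
disc [478.6, 83.7, 119.5] [479.8, 89.3, 119.5] nose [523.4, 56.7, 119.5] [521.6, 60.1, 119.5] rib [459.5, 6.5, 120.0] [459.8, 9.5, 120.0]
52.24653640539831 -31.101402941092303
79.48654227425496 -103.95163638100423
51.011116151163016 -34.81452057304666
82.23831897138304 -104.04924259156299
fin top [494.4, 71.6, 153.5] [459.2, 92.5, 153.5] side [496.0, 75.0, 153.5] [460.3, 93.3, 153.5]
lidc [618.2, 116.7, 112.0]
jar [717.2, 350.2, 100.0] spool [519.7, -92.6, 62.0]
```

```bash
python3 -m jog '{"jaw":[60,60,60,60,60,60,60,60,60,60],"slide":[[0.5,-0.48,0],[0.9,-0.86,0],[0.9,-0.86,0],[0.9,-0.86,0],[0.9,-0.86,0],[0.9,-0.86,0],[0.9,-0.86,0],[0.9,-0.86,0],[0.9,-0.86,0],[0.9,-0.86,0]],"spin":[0,0,0,0,0,0,0,0,0,0]}' 20
python3 -m jog '{"jaw":[60,60,60,60,60,60,60,60,60,60],"slide":[[0.9,-0.86,0],[0.9,-0.86,0],[0.9,-0.86,0],[0.9,-0.86,0],[0.9,-0.86,0],[0.9,-0.86,0],[0.9,-0.86,0],[0.5,-0.5,0],[0,0,0],[0,0,0]],"spin":[0,0,0,0,0,0,0,0,0,0]}'
python3 -m jog '{"jaw":[60,60,60,60,60,60,60,60,60,60],"slide":[[0,0,0],[0,0,0],[0,0,0],[0,0,0],[0,0,0],[0,0,0],[0,0,0],[0,0,0],[0,0,0],[0,0,0]],"spin":[-1,-1,-1,-1,-1,-1,-1,-1,-1,-1]}'
python3 -m jog '{"jaw":[60,60,60,60,60,60,60,60],"slide":[[0,0,0],[0,0,0],[0,0,0],[0,0,0],[0,0,0],[0,0,0],[0,0,0],[0,0,0]],"spin":[-1,-1,-1,-1,-1,-0.5,0,0]}'
```

```text
time_s: 1.1
ee_pos: [373.0, -186.5, 213.8]
ee_rot: [-180.0, 0.0, 25.1]
force: [-0.2, -0.0, -0.6]
gripper_width: 60.0
gripper_force: 0.0
time_s: 2.1
ee_pos: [474.2, 75.4, 213.5]
ee_rot: [180.0, 0.1, 25.1]
force: [0.3, -0.2, -0.9]
gripper_width: 59.6
gripper_force: 0.0
time_s: 3.1
ee_pos: [474.1, 74.0, 213.9]
ee_rot: [-180.0, 0.0, 105.3]
force: [-0.0, -0.0, -0.2]
gripper_width: 59.8
gripper_force: 0.0
time_s: 3.9
ee_pos: [474.4, 74.6, 213.9]
ee_rot: [-180.0, 0.0, 148.9]
force: [0.3, 0.0, -0.0]
gripper_width: 59.7
gripper_force: 0.0
```

```bash
python3 -m jog '{"jaw":[60,60,60,60,60,60,60,60,60],"slide":[[0.06,0.34,0],[0,0,0.4],[0,0,0.5],[0,0,0.5],[0,0,0.5],[0,0,0.5],[0,0,0.4],[0,0,0.1],[0,0,0]],"spin":[0,0,0,0,0,0,0,0,0]}'
python3 - <<'E'
from h import *
t=env.grab_frame('top');s=env.grab_frame('side')
a=cv2.resize(t[190:260,280:380],None,fx=4,fy=4,interpolation=2)
b=cv2.resize(s[150:220,320:420],None,fx=4,fy=4,interpolation=2)
cv2.imwrite('pics/g1.png',np.hstack([a,b])[:,:,::-1])
E
```

```text
time_s: 4.8
ee_pos: [478.2, 85.3, 126.3]
ee_rot: [-180.0, -0.0, 149.1]
force: [-0.2, -0.5, -0.4]
gripper_width: 60.2
gripper_force: 0.0
```

View pics/g1.png

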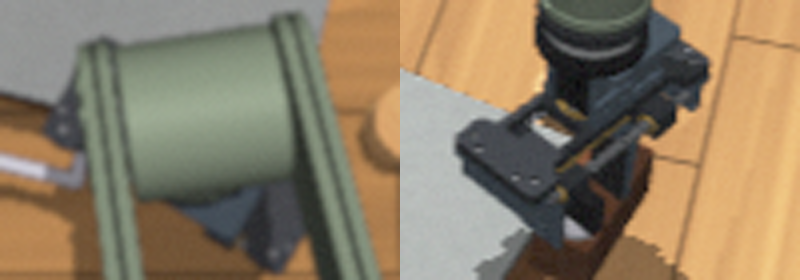

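The side view (590,200 in the montage) shows the black fin between the open fingers, with the steel disc below; the arm hides it from above. Closing.

```bash
python3 -m jog '{"jaw":[6,6,6,6,6,6,6,6,6,6],"slide":[[0,0,0],[0,0,0],[0,0,0],[0,0,0],[0,0,0],[0,0,0],[0,0,0],[0,0,0],[0,0,0],[0,0,0]],"spin":[0,0,0,0,0,0,0,0,0,0]}' 20
```

```text
time_s: 5.9
ee_pos: [478.1, 84.5, 127.0]
ee_rot: [-179.9, 0.0, 149.1]
force: [-1.6, -4.5, 2.4]
gripper_width: 11.6
gripper_force: 20.0
```

```bash
python3 -m jog '{"jaw":[6,6,6,6,6,6,6,6,6,6],"slide":[[0,-0.03,0],[0,0,0],[0,0,0],[0,0,0],[0,0,0],[0,0,0],[0,0,0],[0,0,0],[0,0,0],[0,0,0]],"spin":[0,0.3,0.6,0.6,0.6,0.6,0.6,0.6,0.6,0.6]}'
python3 -m jog '{"jaw":[6,6,6,6,6,6,6,6,6,6],"slide":[[0,0,0],[0,0,0],[0,0,0],[0,0,0],[0,0,0],[0,0,0],[0,0,0],[0,0,0],[0,0,0],[0,0,0]],"spin":[0.6,0.6,0.6,0.6,0.6,0.6,0.3,0.1,0,0]}'
```

```text
time_s: 6.9
ee_pos: [477.8, 84.2, 126.9]
ee_rot: [-180.0, 0.0, 108.1]
force: [-1.5, -4.0, 1.8]
gripper_width: 12.0
gripper_force: 20.0
time_s: 7.9
ee_pos: [477.5, 84.2, 126.9]
ee_rot: [-180.0, 0.0, 76.3]
force: [-3.2, -5.0, 4.3]
gripper_width: 12.2
gripper_force: 20.0
```

```bash
python3 -m jog '{"jaw":[50,50,50,50,50,50,50,50,50,50],"slide":[[0,0,0],[0,0,0],[0,0,0],[0,0,0],[0,0,0],[0,0,-0.4],[0,0,-0.6],[0,0,-0.6],[0,0,-0.6],[0,0,-0.3]],"spin":[0,0,0,0,0,0,0,0,0,0]}'
python3 -m jog '{"jaw":[50,50,50,50,50,50,50],"slide":[[0.5,0,0],[0.9,0,0],[0.9,0,0],[0.9,0,0],[0.8,0,0],[0,0,0],[0,0,0]],"spin":[0,0,0,0,0,0,0]}'
python3 - <<'E'
from h import *
t=env.grab_frame('top');s=env.grab_frame('side')
a=cv2.resize(t[190:260,260:380],None,fx=6,fy=4,interpolation=2)[:,:480] if 0 else cv2.resize(t[190:260,270:370],None,fx=4,fy=4,interpolation=2)
b=cv2.resize(s[150:220,320:420],None,fx=4,fy=4,interpolation=2)
cv2.imwrite('pics/g2.png',np.hstack([a,b])[:,:,::-1])
E
```

```text
time_s: 8.9
ee_pos: [479.0, 84.7, 204.3]
ee_rot: [179.8, -0.1, 76.3]
force: [0.1, 0.2, 0.1]
gripper_width: 50.2
gripper_force: 0.0
time_s: 9.6
ee_pos: [505.8, 201.6, 200.9]
ee_rot: [-179.9, 0.1, 76.4]
force: [0.0, 0.0, 0.2]
gripper_width: 50.2
gripper_force: 0.0
```

View pics/g2.png

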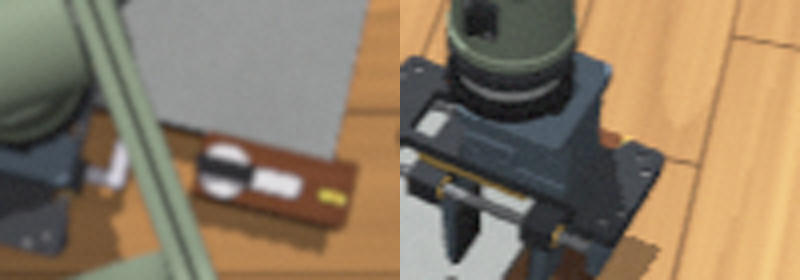

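```bash
python3 - <<'E'
from h import *
t=env.grab_frame('top');h=cv2.cvtColor(t,cv2.COLOR_RGB2HSV)
b=np.zeros(t.shape[:2],bool);b[218:250,317:362]=1
y=np.argwhere(b&(h[...,0]>20)&(h[...,0]<35)&(h[...,1]>110)&(h[...,2]>110));
w=np.argwhere(b&(h[...,1]<60)&(h[...,2]>150)&(np.arange(640)[None]>332))
r=plane('top',y.mean(0)[::-1],120)
l=cv2.fitLine(w[:,::-1].astype('float32'),2,0,.01,.01).ravel()
n0,n1=[plane('top',p,119.5) for p in((l[2],l[3]),(l[2]+5*l[0],l[3]+5*l[1]))]
a=lambda v:np.degrees(np.arctan2(v[1],v[0]))
print(len(y),len(w),r,n0,'nose line',a(n1-n0),'axis->rib',a(r-np.array([478.3,84.2,0])),'axis->nose',a(n0-np.array([478.3,84.2,0])),'nose->rib',a(r-n0))
E
python3 -m jog '{"jaw":[40,40,40,40,40,40,40,40,40,40],"slide":[[0.13,-0.78,0],[0,0,0],[0,0,0.4],[0,0,0.6],[0,0,0.6],[0,0,0.6],[0,0,0.6],[0,0,0.6],[0,0,0.35],[0,0,0]],"spin":[0,0,0,0,0,0,0,0,0,0]}'
```

```text
19 151 [459.6457707    7.02728562 120.        ] [492.05000849  30.26854625 119.5       ] nose line -40.36872399544453 axis->rib -103.58890693446406 axis->nose -75.69695415948202 nose->rib -144.35081015181422
time_s: 10.75
ee_pos: [483.9, 209.5, 87.6]
ee_rot: [-179.8, 0.1, 76.2]
force: [0.6, 0.1, -1.1]
gripper_width: 40.1
gripper_force: 0.0
```

```bash
python3 - <<'E'
from h import *
t=env.grab_frame('top');h=cv2.cvtColor(t,cv2.COLOR_RGB2HSV)
w=np.zeros(t.shape[:2],'uint8');w[225:245,330:350]=1
w&=((h[...,1]<70)&(h[...,2]>175)).astype('uint8')
w=np.argwhere(w);print(len(w),w.min(0),w.max(0))
l=cv2.fitLine(w[:,::-1].astype('float32'),2,0,.01,.01).ravel()
n0,n1=[plane('top',p,119.5) for p in((l[2],l[3]),(l[2]+5*l[0],l[3]+5*l[1]))]
a=lambda v:np.degrees(np.arctan2(v[1],v[0]))
A=np.array([478.3,84.2,0])
print(n0,a(n1-n0),a(n0-A))
s=env.grab_frame('side');cv2.imwrite('pics/g3.png',cv2.resize(s[160:280,300:420],None,fx=4,fy=4,interpolation=2)[:,:,::-1])
E
python3 -m jog '{"jaw":[8,8,8,8,8,8,8],"slide":[[0,0,0],[0,0,0],[0,0,0],[0,0,0],[0,0,0],[0,0,0],[0,0,0]],"spin":[0,0,0,0,0,0,0]}' 25
```

```text
49 [228 330] [238 344]
[470.44560437  46.88572307 119.5       ] -112.31397395325936 -101.88683244513702
time_s: 11.55
ee_pos: [483.0, 210.9, 89.5]
ee_rot: [-179.8, -0.0, 76.2]
force: [-5.7, 2.4, 1.8]
gripper_width: 11.4
gripper_force: 25.0
```

View pics/g3.png

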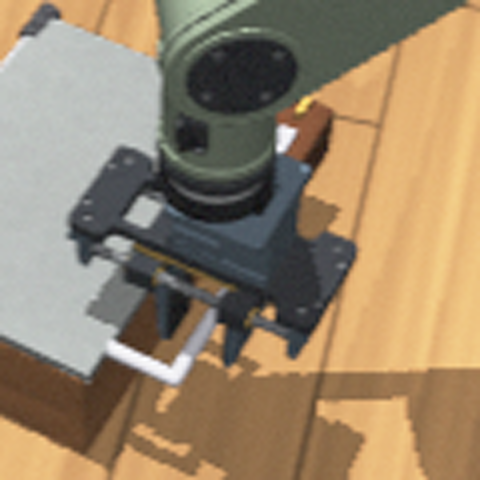

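The side view shows the fingers straddling the bar, around (200,330). The grip then closed to 11.4 mm on it, and the nose points within about 2° of the rib. Lifting along the arc.

```bash
python3 -m jog '{"jaw":[8,8,8,8,8,8,8,8,8,8],"slide":[[0,0.004,-0.25],[0,0.023,-0.416],[0,0.055,-0.497],[0,0.085,-0.493],[0,0.114,-0.487],[0,0.143,-0.479],[0,0.171,-0.47],[0,0.2,-0.458],[0,0.226,-0.446],[0,0.209,-0.361]],"spin":[0,0,0,0,0,0,0,0,0,0]}'
python3 -m jog '{"jaw":[8,8],"slide":[[0,0,0],[0,0,0]],"spin":[0,0]}'
```

```text
time_s: 12.55
ee_pos: [517.3, 202.4, 221.2]
ee_rot: [-179.6, -0.0, 76.3]
force: [-9.1, 2.9, 3.3]
gripper_width: 11.4
gripper_force: 25.0
time_s: 12.75
ee_pos: [517.2, 202.5, 221.2]
ee_rot: [-179.6, -0.0, 76.3]
force: [-8.7, 3.5, 4.1]
gripper_width: 11.1
gripper_force: 25.0
```

```bash
python3 -m jog '{"jaw":[8,8,8,8,8,8,8,8],"slide":[[0,0.227,-0.349],[0,0.294,-0.404],[0,0.318,-0.386],[0,0.341,-0.366],[0,0.362,-0.344],[0,0.382,-0.323],[0,0.401,-0.299],[0,0,0]],"spin":[0,0,0,0,0,0,0,0]}'
```

```text
time_s: 13.55
ee_pos: [587.4, 185.3, 299.1]
ee_rot: [180.0, -0.1, 76.3]
force: [-10.9, 1.7, 13.2]
gripper_width: 11.3
gripper_force: 25.0
```

```bash
python3 -m jog '{"jaw":[8,8,8,8,8,8,8],"slide":[[0,0.4,-0.304],[0,0.418,-0.28],[0,0.356,-0.217],[0,0.288,-0.166],[0,0.215,-0.124],[0,0,0],[0,0,0]],"spin":[0,0,0,0,0,0,0]}'
```

```text
time_s: 14.25
ee_pos: [637.0, 172.8, 327.0]
ee_rot: [180.0, 0.0, 76.3]
force: [0.6, -0.3, -0.9]
gripper_width: 11.2
gripper_force: 25.0
```

```bash
python3 -m jog '{"jaw":[8,8,8,8,8],"slide":[[0,0.2,-0.075],[0,0.192,-0.066],[0,0,0],[0,0,0],[0,0,0]],"spin":[0,0,0,0,0]}'
python3 -m jog '{"jaw":[8,8,8,8,8,8,8,8,8,8],"slide":[[0,-0.2,0.066],[0,-0.192,0.075],[0,-0.46,0.195],[0,-0.448,0.222],[0,-0.434,0.249],[0,-0.417,0.274],[0,-0.401,0.299],[0,-0.257,0.213],[0,0,0],[0,0,0]],"spin":[0,0,0,0,0,0,0,0,0,0]}'
python3 - <<'E'
from h import *
t=env.grab_frame('top');s=env.grab_frame('side')
a=cv2.resize(t[130:260,250:380],None,fx=3,fy=3,interpolation=2)
b=cv2.resize(s[120:250,250:380],None,fx=3,fy=3,interpolation=2)
cv2.imwrite('pics/g4.png',np.hstack([a,b])[:,:,::-1])
E
```

```text
time_s: 14.75
ee_pos: [648.4, 170.1, 331.4]
ee_rot: [180.0, 0.0, 76.3]
force: [-0.7, -1.7, 0.0]
gripper_width: 11.6
gripper_force: 25.0
time_s: 15.75
ee_pos: [566.2, 190.7, 283.8]
ee_rot: [-180.0, -0.0, 76.3]
force: [-1.2, 0.4, 2.1]
gripper_width: 11.1
gripper_force: 25.0
```

View pics/g4.png

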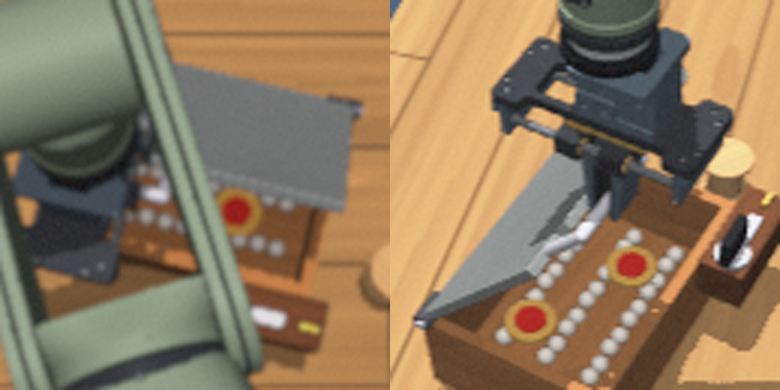

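The lid stands open over the beads, with its front right corner at about top (364,199). The bar is in the fingers, and the nose still points at the yellow rib. Quick angle check from that corner.

Run:
```python
from h import *
o=np.array([622,116.5]);c,s=np.cos(np.radians(-13.4)),np.sin(np.radians(-13.4))
for th in(.75,.8,.85,.9,.95,1.):
    l=[]
    for n in(-6,6):
        x=95-200*np.cos(th)-n*np.sin(th);z=106+200*np.sin(th)+n*-np.cos(th)
        x=95-200*np.cos(th)+n*np.sin(th);z=106+200*np.sin(th)+n*np.cos(th)
        l.append(proj('top',[o[0]+c*x+s*140,o[1]+s*x-c*140,z]).round(1))
    print(th,l)
t=env.state();print(t['time_s'],t['ee_pos'],t['force'],t['gripper_force'])
```

```text
0.75 [array([361.7, 206.6]), array([362.8, 203. ])]
0.8 [array([362.6, 203.6]), array([363.7, 199.9])]
0.85 [array([363.5, 200.5]), array([364.7, 196.6])]
0.9 [array([364.5, 197.3]), array([365.6, 193.2])]
0.95 [array([365.4, 193.9]), array([366.6, 189.7])]
1.0 [array([366.4, 190.4]), array([367.6, 186.1])]
15.85 [566.54241684 190.63905537 284.10648142] [-2.63142792 -0.3323858   3.29081559] 25.001776814460754
```

The camera also gives about 0.86 rad, in line with the arm's position. Settle briefly and hand in.

```bash
python3 -m jog '{"jaw":[8,8,8,8,8],"slide":[[0,0,0],[0,0,0],[0,0,0],[0,0,0],[0,0,0]],"spin":[0,0,0,0,0]}' && python3 -c "
from workcell import env
print(env.job_done())"
```

```text
time_s: 16.35
ee_pos: [566.4, 190.7, 283.9]
ee_rot: [-180.0, -0.0, 76.3]
force: [-4.7, 1.3, 5.2]
gripper_width: 11.7
gripper_force: 25.0
the job is handed in; nothing more can be done
None
```

I handed the job in at 16.35 s (no verdict came back): the latch points within about 2° of the rib, the lid went to about 1.24 rad, and the fingers now hold it still at about 0.86 rad; the jar, cup and spool were not touched.

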